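Unlatch the chuck's dust cover and park it

ROBOT

A 6-joint arm with a two-finger parallel gripper is mounted at the origin on the work surface. World frame = base frame: x ahead of the robot, y to its left, z up, the work surface at z = 0. Lengths are in m, angles in rad, forces in N, time in s.
With the tool pointing down it reaches from about 0.3 to 0.875 m from the base axis. Payload 6.4 kg.
Tool frame: the origin (TCP) lies between the finger pads, 19 mm behind the fingertips; this is the grasp point; z points along the fingers, y is the line along which they close (so a half turn about z gives the same grasp; the last joint's range is limited). The gripper opens to 88 mm and grips with 3 to 60 N. Pads are 18 mm wide; open, the fingers measure 123 mm over their backs; the gripper's body (75 mm by 187 mm) begins 45 mm behind the grasp point.
Start: joints at [1.077, 0.181, 1.607, -0, 1.354, -0.206], TCP at [0.163, 0.551, 0.257] pointing down, gripper open.
Joint ranges: [-2.99, 2.99], [-0.89, 2.07], [0.3, 2.58], [-1.14, 4.28], [0, 2.63], [-3.12, 3.12]. Speed limits (rad/s): [2.57, 2.57, 3.01, 3.14, 3.14, 3.14].

INTERFACE

Orientations are given as a unit quaternion [x, y, z, w].
In Python, from plant import manip, vision, ticket, finder gives the robot as it stands.
- The arm moves only by the tool step_arm, never from a script. Its arguments are lists of equal length, an entry for each row: "offset": the shift along the tool's x, y, z in cm, a list of three; "dr": the turn, a rotation vector about the tool's x, y, z in units of 5 degrees (1.0 is 5 degrees), a list of three; "gripper": the closure, from 0 (fully open) to 1 (shut). In form: {"offset": [[x, y, z], ...], "dr": [[wx, wy, wz], ...], "gripper": [gripper, ...]}. A call has 1 to 20 rows; each row shifts and turns the commanded pose from where the row before left it, along the tool's axes as they then stand; what a row does not reach is not made up. A row lasts 1/8 s, in which the tool goes at most 62.5 mm and 10.7 degrees, less where a joint would pass 70% of its speed; a pose out of reach is approached as far as the arm can. A call is refused whole if a number of a shift passes 6.25 or a number of a turn 1, either way. A call with a gripper value outside its range is refused whole. The fingers move at their own pace and stop on an object; the grip force is fixed at half the most. Time passes only in rows, so rows that do not move let the fingers close. It gives the time, the measured TCP pose, the force, the opening and the grip force at its end, in the units of the state.
- manip.sense(): the state, without advancing time (a new reading comes with each control period).
- vision.read_camera(name): name is "side" or "top"; returns a dict with "pixels" (480x640x3 uint8, red, green, blue), "z_map" (480x640 float32, m along the optical axis (not along the pixel's ray), 0 where there is no reading), "fx", "fy", "cx", "cy" (pixels), "rvec" (rotation vector, rad) and "tvec" (3), from world to camera coordinates, as OpenCV has them. Camera axes: x right, y down, z forward; pixel columns grow to the right and rows downward; lengths in m; the calibration is good to about 2 mm. A picture is of the moment at which its call begins.
- ticket.finish_job(): hands the job in; it is judged then, once.
Trained networks look in a picture, given as the dict that the camera call returned (one of the last four; its "shot" number tells which), for a name from the list of things; names that differ only in an ending like _2 or _b are one class to them, and where a whole thing is asked for, a point or a joint stands for the part that bears it (a point fixed in the world has none). Each returns a list of dicts, best first, with "confidence" (0 to 1); they miss things now and then, are a little off and sometimes report something else, mostly with a low value. They report only what shows in the picture. A call takes as long as a camera call. They do not tell look-alikes from the thing itself.
- finder.search_frame(picture, target): "extent" ([left, top, width, height] in pixels, round what is visible of it).
- finder.regions_of(picture, target): "pixels" (480x640 bool, what is visible of it) and "extent" ([left, top, width, height] in pixels, round what is visible of it).
The state is a dict: "clock": time; "joint_positions": joint angles; "joint_velocities": joint speeds; "joint_efforts": joint torques, N m; "ee_pos": TCP position; "eef_rot": TCP orientation; "force": force on the tool from outside, world axes, zero at the start; "torque": the same for the moment, N m; "width": opening from 0.0 (shut) to 1.0 (fully open); "finger_force": force on a finger pad.
Only numpy, scipy, OpenCV 4.12 (cv2) and the standard library are available. Lean on these libraries where they do the work, as an engineer would, in place of code of your own. Each camera call takes 0.05 s, during which the arm holds its last target. There are 200 camera calls.

TASK

Take the black dust cover off the probe station's chuck and leave it standing upright, wholly on the round blue mat. Squeeze its two orange tabs together to free the latch, turn it counter-clockwise (seen from above) on the chuck, feeling with a light lift for the place where its lugs come out through the gaps in the ring, and only then lift it off; do not force it against the stage at any time, and set it down gently. Leave the other things on the table alone.

Things in the scene. Friction and masses are not known exactly. Their poses are not given: they have to be found in the camera images.
- stage: the chuck stage, fixed to the table: black square stack of slides (150 x 150 mm foot) with a round deck of 136 mm diameter, deck top 75 mm above the table, and on it a brass chuck disc (82 mm diameter, 4.5 mm high). Origin: centre of the underside, on the chuck's axis; z up. Forcing the cover against the stage or ring with more than 45 N damages it.
- ring_mid (a point): centre of the steel ring round the chuck (97 to 116 mm diameter), mid-height of its ledge, 9 mm above the deck. The ledge, 7 to 11 mm above the deck, overhangs the cover's lugs (2 mm up-and-down play) but for two gaps, half a turn apart, each 19 mm wide. These lie 0.35 to 1.4 rad counter-clockwise of where the lugs are latched: different each time, not measured. Nothing stops the turning there.
- lug (a point): middle of the cover's yellow lug 0.4 rad clockwise of its +x axis, 49 mm from the axis; its twin is across from it. Each is 12 mm wide, reaches 54 mm from the axis, and lies 1 to 5 mm above the cover's underside. With the lugs within about 0.07 rad of the gaps the cover lifts out freely; elsewhere they catch under the ledge after 2 mm.
- latch (a point): middle of the latch pocket on the stage's +y side: two aluminium blocks, 9 mm apart, 50 to 65 mm from the axis, 13 to 21 mm above the deck, its twin on -y. The tabs' pawls sit in the pockets while the tabs are out and block turning either way.
- cover: dust cover: black round lid, 92 mm diameter, 10 mm high, with grey hub and two upright orange tabs on its y and -y; 0.13 to 0.25 kg. Sits over the chuck with 2 mm sideways play. Origin: centre of its underside; z up. Starts latched, its axes along the stage's. Pinch the tabs from above, fingers closing along its y, TCP about 44 mm above the underside.
- tab_a_face (a point): middle of the outer face of the +y tab's paddle, 44 mm above the cover's underside and, when out, 21 mm from the axis (15 mm squeezed). Paddles are 22 mm wide (along x), 5 mm thick, from 14 to 54 mm above the underside; faces 42 mm apart when out, 30 mm squeezed. At each foot a bar with a pawl runs outward to 54 mm, up to 19 mm above the underside: keep fingertips above it.
- tab_a (a joint): inward travel of the tab on the cover's +y side, m: 0 out (sprung), 0.006 fully squeezed. The spring pushes out with 3 N at 0 and 5 N fully in; squeezed more than 0.004 its pawl clears the latch blocks, let go inside the latch it blocks turning.
- tab_b (a joint): the same for the tab on the cover's -y side. Fingers that swing forward as they close press the tabs, and so the cover, down while squeezing.
- mat: round blue parking mat, 140 mm diameter, 8 mm thick, fixed flat on the table. Origin: centre of its underside; its top is 8 mm above.
- lens: aluminium objective lens, 33 mm diameter, 36 mm high, standing on the table; bystander. Origin: centre of its underside.
- tipcase: red-lidded flat probe-tip case, 52 x 77 x 26 mm, on the table; bystander. Origin: centre of its underside.
- wafer_box: flat round white wafer box, 84 mm diameter, 22 mm high, on the table; bystander. Origin: centre of its underside.
Not all that is in view belongs to the job. Of the things that look like the mat, the middle-sized one is meant.

How it is judged:
On the way, in this order (a step that is already met when the one before it is completed fails the run):
1. the cover, still down on the chuck, has been turned at least 0.2 rad out of its latch (angle between the x axis of cover and the x axis of stage, either way round above 0.2 rad and z of cover in the frame of stage below 0.079 m and horizontal distance between cover and stage below 0.006 m), for 0.1 s.
2. the cover has been lifted at least 25 mm clear of the deck (z of cover in the frame of stage above 0.1 m), for 0.1 s.
At the end, for the whole second after the job is handed in: the cover stands at rest and upright (within 0.08 rad) on the blue mat, its centre within 20 mm of the mat's centre, its underside on the mat's top, both tabs sprung back out and released (horizontal distance between cover and mat below 0.02 m and z of cover in the frame of mat between 0.005 and 0.011 m and angle between cover's own z axis and vertical below 0.08 rad and linear speed of cover below 0.02 m/s and value of joint each of tab_a, tab_b below 0.0015 m); the robot touches nothing.
It fails at once if the cover is forced against the stage (latch, ring or chuck) with more than 45 N (contact force between cover and stage above 45 N).
It fails at once if the cover is dropped or pressed on the mat with more than 40 N (contact force between cover and mat above 40 N).
It fails at once if the cover is tipped more than 0.5 rad (angle between cover's own z axis and vertical above 0.5 rad).
It fails at once if the lens, the tip case or the wafer box is moved more than 15 mm (distance of any of lens, tipcase, wafer_box from where it was at the start of the episode above 0.015 m).
It also fails if it takes over 72 s, if anything falls off the work surface, if the arm or the gripper's body presses on something with over 40 N, if the wrist force passes 120 N, or if a joint passes its speed limit or range.

## Working session

There is one attempt and no reset: what is moved stays moved. The work goes in short steps, Python scripts to look and compute and a tool call to move; the robot and the scene stay as the last step left them, time stands still between calls to the robot, and variables do not carry over. Pictures are saved under pics/ and viewed, at most 10 in all, crops included, and the job is handed in when it is done.

Besides the shell and the picture viewer there is one more tool, called by a JSON object that holds its "name" and its "arguments", one argument or row to a line. step_arm: Moves the arm, as the interface text tells. Its arguments: {"type":"object","properties":{"offset":{"type":"array","items":{"type":"array","items":{"type":"number"}}},"dr":{"type":"array","items":{"type":"array","items":{"type":"number"}}},"gripper":{"type":"array","items":{"type":"number"}}},"required":["offset","dr","gripper"]}

```bash
mkdir -p pics; cat > h.py <<'E'
import numpy as np, cv2
from plant import manip, vision, ticket, finder
def world(p, m):
    v,u=np.nonzero(m & (p["z_map"]>0)); z=p["z_map"][v,u]
    c=np.c_[(u-p["cx"])/p["fx"]*z,(v-p["cy"])/p["fy"]*z,z]
    R=cv2.Rodrigues(np.array(p["rvec"],float))[0]
    return (c-np.array(p["tvec"]).ravel())@R, np.c_[u,v]
E
python3 - <<'E'
from h import *
s=manip.sense(); print(s)
ims=[]
for n in("top","side"):
    p=vision.read_camera(n); ims.append(p["pixels"])
    for t in("stage","cover","tab_a","mat","lens","tipcase","wafer_box"):
        for r in finder.regions_of(p,t)[:4]:
            w,_=world(p,r["pixels"])
            if len(w)<5: continue
            q=np.percentile(w,[2,50,98],axis=0)
            print(n,t,round(r["confidence"],2),np.array(r["extent"]).astype(int),q.round(3).tolist())
    cv2.imwrite(f"pics/{n}0.png",p["pixels"][:,:,::-1])
E
```

```text
{'clock': 0.0, 'joint_positions': array([ 1.07667678e+00,  1.81504447e-01,  1.60801818e+00,  1.55703725e-05,
        1.35373377e+00, -2.06302624e-01]), 'joint_velocities': array([-0.00049487,  0.00054331,  0.00060214,  0.0003427 , -0.00016408,
        0.00101129]), 'joint_efforts': array([-2.75919456e-04, -4.33850956e+01, -3.41855299e+01,  7.03798863e-02,
        3.83498543e-02, -8.80879020e-05]), 'ee_pos': array([0.16296187, 0.55091241, 0.25652574]), 'eef_rot': array([ 1.43413878e-01,  9.89662451e-01, -7.78769802e-04, -2.92551780e-04]), 'force': array([ 0.27460652,  0.2440824 , -0.63045464]), 'torque': array([ 0.07497279, -0.02195929,  0.01611694]), 'finger_force': 0.0, 'width': 1.002244859076372}
top stage 0.87 [101 175 116 104] [[0.504, 0.161, 0.011], [0.565, 0.196, 0.073], [0.647, 0.299, 0.093]]
top stage 0.32 [299 340  20  24] [[0.362, -0.016, 0.013], [0.378, -0.002, 0.035], [0.391, 0.012, 0.039]]
top stage 0.29 [109 192  76  56] [[0.536, 0.194, 0.081], [0.576, 0.234, 0.086], [0.62, 0.28, 0.129]]
top stage 0.27 [108 206  27  22] [[0.568, 0.252, 0.086], [0.578, 0.254, 0.106], [0.
[... 1500 characters left out ...]
0.446, -0.372, 0.002], [0.488, -0.331, 0.005], [0.531, -0.286, 0.007]]
side mat 0.64 [310 292  82  58] [[0.493, -0.247, 0.003], [0.554, -0.187, 0.007], [0.618, -0.119, 0.01]]
side mat 0.63 [155 318 128 103] [[0.237, -0.31, 0.006], [0.324, -0.227, 0.011], [0.416, -0.126, 0.014]]
side mat 0.51 [284 144   6  14] [[0.567, 0.246, -0.001], [0.575, 0.254, 0.119], [0.654, 0.536, 0.129]]
side lens 0.86 [213 261  21  27] [[0.36, -0.019, 0.002], [0.374, -0.013, 0.024], [0.39, 0.006, 0.037]]
side tipcase 0.58 [380 201  36  28] [[0.74, 0.051, 0.002], [0.762, 0.075, 0.024], [0.791, 0.125, 0.027]]
side wafer_box 0.86 [429 273  52  38] [[0.711, -0.217, 0.001], [0.745, -0.187, 0.021], [0.787, -0.141, 0.023]]
```

```bash
python3 - <<'E'
from h import *
im=cv2.imread("pics/top0.png")
a=cv2.resize(im[160:290,90:230],None,fx=4,fy=4,interpolation=cv2.INTER_CUBIC)
cv2.imwrite("pics/crop_stage.png",a)
b=cv2.resize(im[180:460,360:560],None,fx=2,fy=2); cv2.imwrite("pics/crop_mat.png",b)
p=vision.read_camera("top")
T=[]
for r in finder.regions_of(p,"tab_a")[:2]:
    w,_=world(p,r["pixels"]); k=w[w[:,2]>0.125]; T.append(k.mean(0)); print(len(k),k.min(0),k.max(0),k.mean(0))
d=T[0]-T[1]; print("tabs mid",(T[0]+T[1])/2,"yaw",np.arctan2(-d[0],d[1]))
r=finder.regions_of(p,"stage")[0]; w,_=world(p,r["pixels"])
k=w[(w[:,2]>0.015)&(w[:,2]<0.07)]; print(cv2.minAreaRect(w[:,:2].astype(np.float32)))
for r in finder.regions_of(p,"mat")[:3]:
    w,_=world(p,r["pixels"]); print(cv2.minEnclosingCircle(w[:,:2].astype(np.float32)), np.median(w[:,2]), np.median(p["pixels"][r["pixels"]],axis=0))
E
```

```text
57 [0.56918452 0.21511231 0.12539772] [0.58939561 0.22086282 0.13222809] [0.57860085 0.21748401 0.12893675]
64 [0.56719553 0.25246475 0.12523833] [0.5889132  0.25741683 0.13137942] [0.57809049 0.2548354  0.1284959 ]
tabs mid [0.57834567 0.2361597  0.12871633] yaw -3.127929960724695
((0.5739613771438599, 0.2442592978477478), (0.1945296674966812, 0.17007088661193848), 87.93348693847656)
((0.32659655809402466, -0.21219217777252197), 0.10206512361764908) 0.012530227209862889 [ 39.  93. 171.]
((0.5573650598526001, -0.17974857985973358), 0.0714329406619072) 0.008768701211812816 [ 40.  94. 172.]
```

View pics/top0.png

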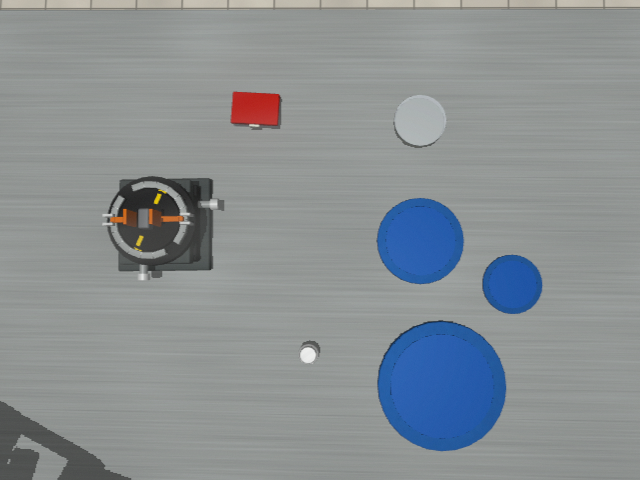

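View pics/crop_stage.png

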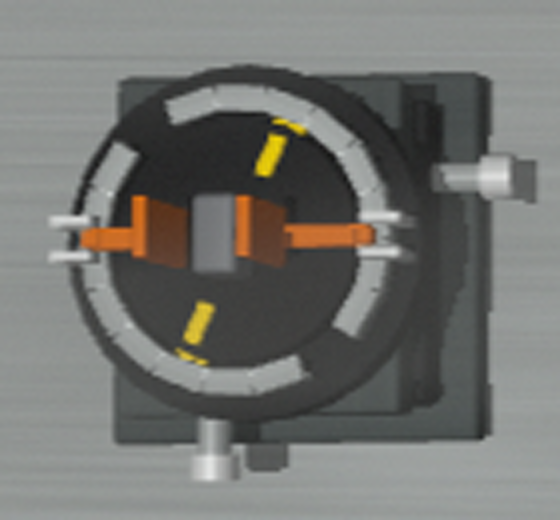

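View pics/crop_mat.png

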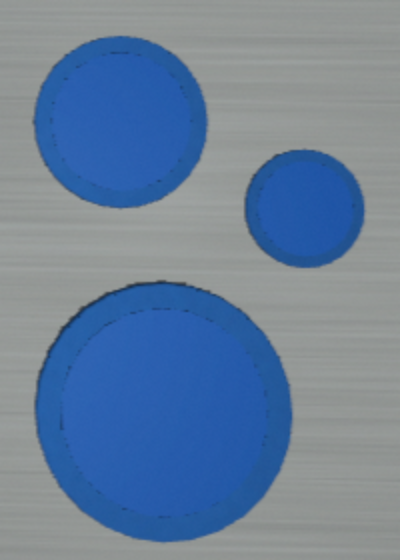

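Blue discs: (420,241) is about 143 mm across, (512,284) about 90 mm and (442,386) about 204 mm. The middle-sized one, 140 mm, is (420,241) at world (0.557, -0.180), and the crop confirms it. The stage crop shows the orange tabs along world y and the lugs at (270,150) and (195,330). The ring gaps are near (150,128) and (322,350), roughly 1.0 rad counter-clockwise of the lugs. I'll refine that angle now.

```bash
cat > ring.py <<'E'
from h import *
from scipy.optimize import least_squares
p=vision.read_camera("top")
w,px=world(p,np.ones((480,640),bool)); c0=np.array([.578,.236])
col=p["pixels"][px[:,1],px[:,0]].astype(int); r=np.hypot(*(w[:,:2]-c0).T)
gray=(np.ptp(col,axis=1)<25)&(col.mean(1)>110)
k=gray&(r>.040)&(r<.066)&(w[:,2]>.078)&(w[:,2]<.0925)
P=w[k][:,:2]
f=lambda c:np.maximum(0,np.hypot(*(P-c).T)-.058)+np.maximum(0,.0485-np.hypot(*(P-c).T))
c=least_squares(f,c0).x; print("ring c",c,k.sum(),np.median(w[k][:,2]))
R=cv2.Rodrigues(np.array(p["rvec"],float))[0]
def samp(x,y,z):
    q=np.array([x,y,z])@R.T+np.array(p["tvec"]).ravel(); return p["fx"]*q[0]/q[2]+p["cx"],p["fy"]*q[1]/q[2]+p["cy"]
a=np.arange(-180,180,3); B=[]
for t in np.radians(a):
    v=[]
    for rr in(.0515,.053,.0545):
        u,vv=samp(c[0]+rr*np.cos(t),c[1]+rr*np.sin(t),.0865); v.append(cv2.getRectSubPix(p["pixels"],(1,1),(u,vv))[0,0].mean())
    B.append(np.mean(v))
print([(int(x),int(y)) for x,y in zip(a,B)if 9<x<66 or -171<x<-114])
y=(col[:,0]>150)&(col[:,1]>120)&(col[:,2]<80)&(r<.06)&(w[:,2]<.1)
d=w[y][:,:2]-c; an=np.arctan2(d[:,1],d[:,0]); print("lug angs",[(s.sum(),an[s].mean(), np.hypot(*d[s].mean(0))) for s in(abs(an)<1.57,abs(an)>1.57)])
E
python3 ring.py
```

```text
ring c [0.57871521 0.23624823] 1164 0.08640284568501616
[(-168, 159), (-165, 160), (-162, 160), (-159, 160), (-156, 159), (-153, 157), (-150, 90), (-147, 60), (-144, 65), (-141, 65), (-138, 65), (-135, 65), (-132, 65), (-129, 121), (-126, 161), (-123, 161), (-120, 160), (-117, 160), (12, 163), (15, 160), (18, 159), (21, 159), (24, 160), (27, 159), (30, 100), (33, 46), (36, 45), (39, 44), (42, 43), (45, 43), (48, 38), (51, 109), (54, 162), (57, 161), (60, 161), (63, 161)]
lug angs [(np.int64(51), np.float64(-0.36032169456699603), np.float64(0.03618272923106885)), (np.int64(46), np.float64(2.7494212536076725), np.float64(0.03641032151872465))]
```

{"name": "step_arm", "arguments": {
  "offset": [
    [0, 0, 0],
    [0, 0, 0],
    [0, 0, 0],
    [0, 0, 0],
    [-3.8, -2.9, 0],
    [-3.8, -2.9, 0],
    [-3.8, -2.9, 0],
    [-3.8, -2.9, 0],
    [-3.8, -2.9, 0],
    [-3.8, -2.9, 0],
    [-3.8, -2.9, 0],
    [-3.8, -2.9, 0],
    [-3.8, -2.9, 0],
    [-3.8, -2.9, 0],
    [-3.0, -2.0, 0],
    [0, 0, 0],
    [0, 0, 0]
  ],
  "dr": [
    [0, 0, -0.9],
    [0, 0, -0.9],
    [0, 0, -0.9],
    [0, 0, -0.6],
    [0, 0, 0],
    [0, 0, 0],
    [0, 0, 0],
    [0, 0, 0],
    [0, 0, 0],
    [0, 0, 0],
    [0, 0, 0],
    [0, 0, 0],
    [0, 0, 0],
    [0, 0, 0],
    [0, 0, 0],
    [0, 0, 0],
    [0, 0, 0]
  ],
  "gripper": [0.36, 0.36, 0.36, 0.36, 0.36, 0.36, 0.36, 0.36, 0.36, 0.36, 0.36, 0.36, 0.36, 0.36, 0.36, 0.36, 0.36]
}}

```text
clock: 3.18
ee_pos: [0.5726, 0.2418, 0.2571]
eef_rot: [-0.0, 1.0, 0.0, -0.001]
force: [-0.4, 0.9, -0.2]
width: 0.64
finger_force: 0.0
```

{"name": "step_arm", "arguments": {
  "offset": [
    [-0.6, -0.56, 0],
    [0, 0, 3],
    [0, 0, 3],
    [0, 0, 3],
    [0, 0, 2],
    [0, 0, 1.5],
    [0, 0, 1],
    [0, 0, 0],
    [0, 0, 0]
  ],
  "dr": [
    [0, 0, 0],
    [0, 0, 0],
    [0, 0, 0],
    [0, 0, 0],
    [0, 0, 0],
    [0, 0, 0],
    [0, 0, 0],
    [0, 0, 0],
    [0, 0, 0]
  ],
  "gripper": [0.36, 0.36, 0.36, 0.36, 0.36, 0.36, 0.36, 0.36, 0.36]
}}

```text
clock: 4.3
ee_pos: [0.5799, 0.236, 0.1233]
eef_rot: [-0.0, 1.0, 0.0, 0.001]
force: [-0.6, 0.4, -0.1]
width: 0.643
finger_force: 0.0
```

```bash
python3 - <<'E'
from h import *
s=manip.sense(); print(s["ee_pos"],s["force"],s["width"])
p=vision.read_camera("side"); im=p["pixels"][110:240,230:360,::-1]
cv2.imwrite("pics/side1.png",cv2.resize(im,None,fx=4,fy=4,interpolation=cv2.INTER_CUBIC))
E
```

```text
[0.57987109 0.23595627 0.12330275] [-0.63913358  0.41945345 -0.08264717] 0.642526836891708
```

View pics/side1.png

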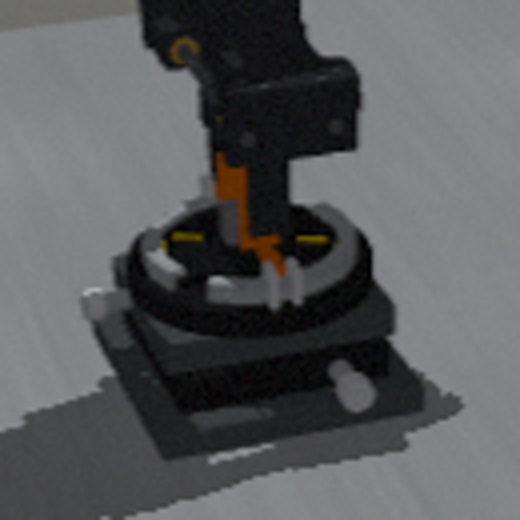

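The side crop shows the near finger outside the -y paddle, with its tip clear above the orange bar at (265,240). Next I'll close gently while watching the vertical force.

{"name": "step_arm", "arguments": {
  "offset": [
    [0, 0, 0],
    [0, 0, 0],
    [0, 0, 0],
    [0, 0, 0]
  ],
  "dr": [
    [0, 0, 0],
    [0, 0, 0],
    [0, 0, 0],
    [0, 0, 0]
  ],
  "gripper": [0.45, 0.5, 0.53, 0.55]
}}

```text
clock: 4.85
ee_pos: [0.5795, 0.2359, 0.1229]
eef_rot: [-0.0, 1.0, 0.0, 0.0]
force: [0.5, 0.3, 2.2]
width: 0.451
finger_force: 3.6
```

{"name": "step_arm", "arguments": {
  "offset": [
    [0, 0, 0],
    [0, 0, 0],
    [0, 0, 0]
  ],
  "dr": [
    [0, 0, 0],
    [0, 0, 0],
    [0, 0, 0]
  ],
  "gripper": [0.57, 0.59, 0.6]
}}

```text
clock: 5.22
ee_pos: [0.5795, 0.2359, 0.1228]
eef_rot: [-0.0, 1.0, 0.0, 0.0]
force: [-1.2, -0.4, 5.1]
width: 0.402
finger_force: 4.4
```

{"name": "step_arm", "arguments": {
  "offset": [
    [0, 0, -0.05],
    [0, 0, -0.05],
    [0, 0, 0],
    [0, 0, 0]
  ],
  "dr": [
    [0, 0, 0],
    [0, 0, 0],
    [0, 0, 0],
    [0, 0, 0]
  ],
  "gripper": [0.62, 0.64, 0.65, 0.65]
}}

```text
clock: 5.72
ee_pos: [0.5789, 0.2358, 0.1229]
eef_rot: [-0.0, 1.0, -0.0, -0.0]
force: [-0.1, -0.2, -0.7]
width: 0.351
finger_force: 5.1
```

{"name": "step_arm", "arguments": {
  "offset": [
    [0, 0, 0],
    [0, 0, 0],
    [0, 0, 0],
    [0, 0, 0],
    [0, 0, 0],
    [0, 0, 0],
    [0, 0, 0],
    [0, 0, 0]
  ],
  "dr": [
    [0, 0, -0.2],
    [0, 0, -0.4],
    [0, 0, -0.4],
    [0, 0, -0.5],
    [0, 0, -0.5],
    [0, 0, -0.5],
    [0, 0, -0.5],
    [0, 0, 0]
  ],
  "gripper": [0.65, 0.65, 0.65, 0.65, 0.65, 0.65, 0.65, 0.65]
}}

```text
clock: 6.72
ee_pos: [0.5791, 0.2358, 0.1232]
eef_rot: [-0.131, 0.991, -0.0, -0.0]
force: [0.4, 0.1, -1.8]
width: 0.353
finger_force: 5.1
```

```bash
python3 - <<'E'
from h import *
s=manip.sense(); print(s["ee_pos"],s["force"],s["torque"],s["width"],s["eef_rot"])
p=vision.read_camera("side"); im=p["pixels"][110:240,230:360,::-1]
cv2.imwrite("pics/side2.png",cv2.resize(im,None,fx=4,fy=4,interpolation=cv2.INTER_CUBIC))
E
```

```text
[0.57905629 0.23581805 0.12321595] [ 0.4353161   0.10911706 -1.79035067] [0.06744352 0.03870521 0.00885746] 0.3525496476685704 [-1.30898462e-01  9.91395748e-01 -1.58811762e-05 -2.53277024e-04]
```

View pics/side2.png

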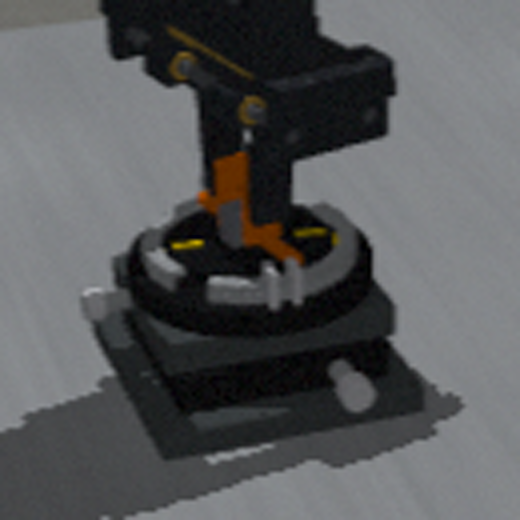

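The cover follows the gripper. The pawl at (295,255) is now outside the latch blocks at about 0.26 rad, and forces are small. I'll continue to the gap, about 1.095 rad in total.

{"name": "step_arm", "arguments": {
  "offset": [
    [0, 0, 0],
    [0, 0, 0],
    [0, 0, 0],
    [0, 0, 0],
    [0, 0, 0],
    [0, 0, 0],
    [0, 0, 0],
    [0, 0, 0],
    [0, 0, 0],
    [0, 0, 0],
    [0, 0, 0],
    [0, 0, 0],
    [0, 0, 0],
    [0, 0, 0],
    [0, 0, 0],
    [0, 0, 0],
    [0, 0, 0],
    [0, 0, 0],
    [0, 0, 0],
    [0, 0, 0]
  ],
  "dr": [
    [0, 0, -0.5],
    [0, 0, -0.5],
    [0, 0, -0.5],
    [0, 0, -0.5],
    [0, 0, -0.5],
    [0, 0, -0.5],
    [0, 0, -0.5],
    [0, 0, -0.5],
    [0, 0, -0.5],
    [0, 0, -0.5],
    [0, 0, -0.5],
    [0, 0, -0.5],
    [0, 0, -0.5],
    [0, 0, -0.5],
    [0, 0, -0.5],
    [0, 0, -0.5],
    [0, 0, -0.5],
    [0, 0, -0.5],
    [0, 0, -0.5],
    [0, 0, 0]
  ],
  "gripper": [0.65, 0.65, 0.65, 0.65, 0.65, 0.65, 0.65, 0.65, 0.65, 0.65, 0.65, 0.65, 0.65, 0.65, 0.65, 0.65, 0.65, 0.65, 0.65, 0.65]
}}

```text
clock: 9.28
ee_pos: [0.5792, 0.2359, 0.1234]
eef_rot: [-0.519, 0.855, 0.0, -0.0]
force: [-0.7, 0.3, -2.5]
width: 0.351
finger_force: 5.1
```

```bash
python3 - <<'E'
from h import *
s=manip.sense(); print(s["ee_pos"],s["force"],s["torque"],s["width"],s["eef_rot"], "turn",2*np.arctan2(-s["eef_rot"][0],s["eef_rot"][1]),s["joint_positions"])
E
```

```text
[0.57920123 0.23585922 0.12335995] [-0.66236411  0.33803742 -2.47872034] [0.08780251 0.06732333 0.00042832] 0.35102347249618454 [-5.18558581e-01  8.55042101e-01  3.10439554e-05 -5.29515229e-05] turn 1.090328602963989 [ 1.97203064e-01  4.33498708e-01  1.57364593e+00  2.45555213e-05
  1.13456875e+00 -2.46393224e+00]
```

{"name": "step_arm", "arguments": {
  "offset": [
    [0, 0, -0.1],
    [0, 0, -0.1],
    [0, 0, -0.1],
    [0, 0, -0.1],
    [0, 0, 0]
  ],
  "dr": [
    [0, 0, 0],
    [0, 0, 0],
    [0, 0, 0],
    [0, 0, 0],
    [0, 0, 0]
  ],
  "gripper": [0.65, 0.65, 0.65, 0.65, 0.65]
}}

```text
clock: 9.9
ee_pos: [0.5793, 0.2359, 0.1276]
eef_rot: [-0.519, 0.855, -0.0, 0.0]
force: [-0.1, 0.2, -1.6]
width: 0.347
finger_force: 5.1
```

{"name": "step_arm", "arguments": {
  "offset": [
    [0, 0, -0.15],
    [0, 0, -0.15],
    [0, 0, -0.15],
    [0, 0, -0.15],
    [0, 0, 0]
  ],
  "dr": [
    [0, 0, 0],
    [0, 0, 0],
    [0, 0, 0],
    [0, 0, 0],
    [0, 0, 0]
  ],
  "gripper": [0.65, 0.65, 0.66, 0.68, 0.7]
}}

```text
clock: 10.52
ee_pos: [0.5794, 0.2359, 0.1336]
eef_rot: [-0.519, 0.855, -0.0, 0.0]
force: [-0.6, -0.4, -2.1]
width: 0.319
finger_force: 30.0
```

```bash
python3 - <<'E'
from h import *
s=manip.sense(); print(s["ee_pos"],s["force"],s["torque"],s["width"],s["finger_force"])
p=vision.read_camera("side"); im=p["pixels"][110:240,230:360,::-1]
cv2.imwrite("pics/side3.png",cv2.resize(im,None,fx=4,fy=4,interpolation=cv2.INTER_CUBIC))
E
```

```text
[0.57936804 0.23588689 0.13364327] [-0.57341101 -0.35232586 -2.08843197] [ 0.06139893  0.09655719 -0.05611416] 0.31867361630943997 29.99949014187223
```

View pics/side3.png

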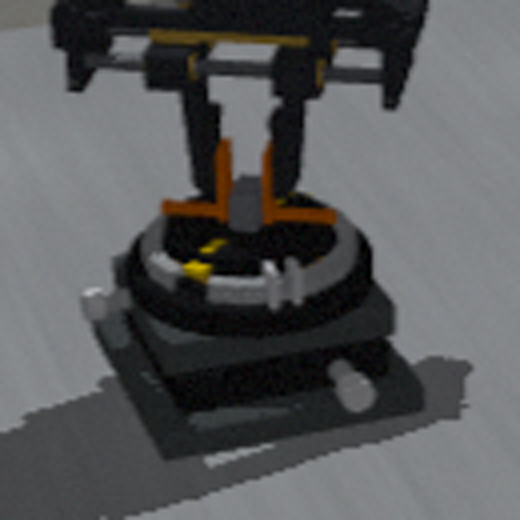

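The yellow lug sits up in the gap at (198,270), the cover is about 10 mm up, and the wrist force is only the cover's weight. Now I'll lift clear and turn the wrist back.

{"name": "step_arm", "arguments": {
  "offset": [
    [0, 0, -0.4],
    [0, 0, -0.8],
    [0, 0, -0.8],
    [0, 0, -0.8],
    [0, 0, -0.8],
    [0, 0, -0.8],
    [0, 0, -0.8],
    [0, 0, -0.8],
    [0, 0, -0.4],
    [0, 0, 0]
  ],
  "dr": [
    [0, 0, 0],
    [0, 0, 0],
    [0, 0, 0],
    [0, 0, 0],
    [0, 0, 0],
    [0, 0, 0],
    [0, 0, 0],
    [0, 0, 0],
    [0, 0, 0],
    [0, 0, 0]
  ],
  "gripper": [0.7, 0.7, 0.7, 0.7, 0.7, 0.7, 0.7, 0.7, 0.7, 0.7]
}}

```text
clock: 11.82
ee_pos: [0.5794, 0.2359, 0.1978]
eef_rot: [-0.519, 0.855, -0.0, 0.0]
force: [0.0, 1.0, -2.0]
width: 0.317
finger_force: 30.0
```

{"name": "step_arm", "arguments": {
  "offset": [
    [0, 0, 0],
    [0, 0, 0],
    [0, 0, 0],
    [0, 0, 0],
    [0, 0, 0],
    [0, 0, 0],
    [0, 0, 0],
    [0, 0, 0],
    [0, 0, 0],
    [0, 0, 0],
    [0, 0, 0],
    [0, 0, 0],
    [0, 0, 0],
    [0, 0, 0],
    [0, 0, 0],
    [0, 0, 0]
  ],
  "dr": [
    [0, 0, 0.4],
    [0, 0, 0.8],
    [0, 0, 0.9],
    [0, 0, 0.9],
    [0, 0, 0.9],
    [0, 0, 0.9],
    [0, 0, 0.9],
    [0, 0, 0.9],
    [0, 0, 0.9],
    [0, 0, 0.9],
    [0, 0, 0.9],
    [0, 0, 0.9],
    [0, 0, 0.9],
    [0, 0, 0.9],
    [0, 0, 0.5],
    [0, 0, 0]
  ],
  "gripper": [0.7, 0.7, 0.7, 0.7, 0.7, 0.7, 0.7, 0.7, 0.7, 0.7, 0.7, 0.7, 0.7, 0.7, 0.7, 0.7]
}}

```text
clock: 13.82
ee_pos: [0.579, 0.2358, 0.1969]
eef_rot: [0.0, 1.0, -0.0, -0.0]
force: [-0.6, 0.1, -2.2]
width: 0.319
finger_force: 30.0
```

{"name": "step_arm", "arguments": {
  "offset": [
    [0.1, -1, 0],
    [0.1, -2.2, 0],
    [0.16, -3, 0],
    [0.2, -3.5, 0],
    [0.2, -3.5, 0],
    [0.2, -3.5, 0],
    [0.2, -3.5, 0],
    [0.2, -3.5, 0],
    [0.2, -3.5, 0],
    [0.2, -3.5, 0],
    [0.2, -3.5, 0],
    [0.1, -3, 0],
    [0.1, -2.25, 0],
    [0, -1.2, 0],
    [0, -0.4, 0],
    [0, 0, 0],
    [0, 0, 0],
    [0, 0, 0]
  ],
  "dr": [
    [0, 0, 0],
    [0, 0, 0],
    [0, 0, 0],
    [0, 0, 0],
    [0, 0, 0],
    [0, 0, 0],
    [0, 0, 0],
    [0, 0, 0],
    [0, 0, 0],
    [0, 0, 0],
    [0, 0, 0],
    [0, 0, 0],
    [0, 0, 0],
    [0, 0, 0],
    [0, 0, 0],
    [0, 0, 0],
    [0, 0, 0],
    [0, 0, 0]
  ],
  "gripper": [0.7, 0.7, 0.7, 0.7, 0.7, 0.7, 0.7, 0.7, 0.7, 0.7, 0.7, 0.7, 0.7, 0.7, 0.7, 0.7, 0.7, 0.7]
}}

```text
clock: 16.08
ee_pos: [0.5578, -0.1739, 0.1974]
eef_rot: [-0.001, 1.0, 0.0, -0.0]
force: [-0.0, 0.3, -3.1]
width: 0.314
finger_force: 30.0
```

```bash
python3 - <<'E'
from h import *
s=manip.sense(); print(s["ee_pos"],s["force"],s["torque"],s["width"],s["finger_force"])
p=vision.read_camera("side"); im=p["pixels"][190:370,260:440,::-1]
cv2.imwrite("pics/side4.png",cv2.resize(im,None,fx=3,fy=3,interpolation=cv2.INTER_CUBIC))
for n in("side","top"):
    p=vision.read_camera(n)
    for r in finder.regions_of(p,"cover")[:2]:
        w,_=world(p,r["pixels"]); print(n,r["confidence"],np.percentile(w,[1,50,99],axis=0).round(3).tolist())
E
```

```text
[ 0.5578366  -0.17391135  0.19741338] [-0.00546681  0.32785861 -3.05485682] [ 0.02922369 -0.00261543  0.01660409] 0.313600332255989 29.99952846400447
side 0.6 [[0.497, 0.148, 0.003], [0.564, 0.184, 0.053], [0.647, 0.294, 0.092]]
side 0.57 [[0.511, -0.221, 0.149], [0.547, -0.187, 0.159], [0.603, -0.131, 0.201]]
top 0.74 [[0.513, -0.201, 0.157], [0.522, -0.18, 0.16], [0.534, -0.161, 0.163]]
```

View pics/side4.png

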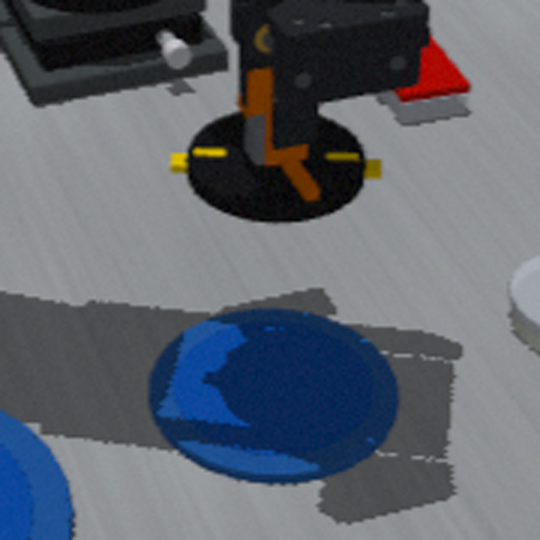

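The cover hangs level at (278,165), above the middle-sized mat at (275,395). I'll lower it, then feel for contact.

{"name": "step_arm", "arguments": {
  "offset": [
    [0, -0.6, 1],
    [0, 0, 2],
    [0, 0, 2],
    [0, 0, 2],
    [0, 0, 2],
    [0, 0, 2],
    [0, 0, 1.2],
    [0, 0, 0.8],
    [0, 0, 0.3],
    [0, 0, 0],
    [0, 0, 0],
    [0, 0, 0]
  ],
  "dr": [
    [0, 0, 0],
    [0, 0, 0],
    [0, 0, 0],
    [0, 0, 0],
    [0, 0, 0],
    [0, 0, 0],
    [0, 0, 0],
    [0, 0, 0],
    [0, 0, 0],
    [0, 0, 0],
    [0, 0, 0],
    [0, 0, 0]
  ],
  "gripper": [0.7, 0.7, 0.7, 0.7, 0.7, 0.7, 0.7, 0.7, 0.7, 0.7, 0.7, 0.7]
}}

```text
clock: 17.82
ee_pos: [0.558, -0.1808, 0.065]
eef_rot: [-0.0, 1.0, -0.0, 0.0]
force: [0.1, -0.2, -1.7]
width: 0.317
finger_force: 30.0
```

{"name": "step_arm", "arguments": {
  "offset": [
    [0, 0, 0.1],
    [0, 0, 0.1],
    [0, 0, 0.1],
    [0, 0, 0.1],
    [0, 0, 0]
  ],
  "dr": [
    [0, 0, 0],
    [0, 0, 0],
    [0, 0, 0],
    [0, 0, 0],
    [0, 0, 0]
  ],
  "gripper": [0.7, 0.7, 0.7, 0.7, 0.7]
}}

```text
clock: 18.45
ee_pos: [0.5577, -0.1806, 0.0603]
eef_rot: [-0.0, 1.0, 0.0, -0.0]
force: [-0.6, -0.8, -3.0]
width: 0.316
finger_force: 30.0
```

{"name": "step_arm", "arguments": {
  "offset": [
    [0, 0, 0.1],
    [0, 0, 0.1],
    [0, 0, 0.1],
    [0, 0, 0],
    [0, 0, 0]
  ],
  "dr": [
    [0, 0, 0],
    [0, 0, 0],
    [0, 0, 0],
    [0, 0, 0],
    [0, 0, 0]
  ],
  "gripper": [0.7, 0.7, 0.7, 0.7, 0.7]
}}

```text
clock: 19.08
ee_pos: [0.5577, -0.1807, 0.0574]
eef_rot: [-0.0, 1.0, -0.0, -0.0]
force: [0.2, 0.4, -2.1]
width: 0.32
finger_force: 30.0
```

{"name": "step_arm", "arguments": {
  "offset": [
    [0, 0, 0.05],
    [0, 0, 0.05],
    [0, 0, 0]
  ],
  "dr": [
    [0, 0, 0],
    [0, 0, 0],
    [0, 0, 0]
  ],
  "gripper": [0.7, 0.7, 0.7]
}}

```text
clock: 19.45
ee_pos: [0.5577, -0.1806, 0.0564]
eef_rot: [-0.0, 1.0, 0.0, -0.0]
force: [0.7, -0.4, -2.1]
width: 0.317
finger_force: 30.0
```

{"name": "step_arm", "arguments": {
  "offset": [
    [0, 0, 0.05],
    [0, 0, 0.05],
    [0, 0, 0]
  ],
  "dr": [
    [0, 0, 0],
    [0, 0, 0],
    [0, 0, 0]
  ],
  "gripper": [0.7, 0.7, 0.7]
}}

```text
clock: 19.82
ee_pos: [0.5578, -0.1807, 0.0562]
eef_rot: [-0.0, 1.0, -0.0, -0.0]
force: [-2.9, 2.7, 6.2]
width: 0.321
finger_force: 30.0
```

{"name": "step_arm", "arguments": {
  "offset": [
    [0, 0, 0.05],
    [0, 0, 0]
  ],
  "dr": [
    [0, 0, 0],
    [0, 0, 0]
  ],
  "gripper": [0.7, 0.7]
}}

```text
clock: 20.08
ee_pos: [0.5578, -0.1807, 0.0561]
eef_rot: [-0.0, 1.0, -0.0, -0.0]
force: [-3.8, 2.1, 9.1]
width: 0.32
finger_force: 30.0
```

{"name": "step_arm", "arguments": {
  "offset": [
    [0, 0, -0.05],
    [0, 0, 0],
    [0, 0, 0],
    [0, 0, 0],
    [0, 0, 0],
    [0, 0, 0],
    [0, 0, 0],
    [0, 0, 0]
  ],
  "dr": [
    [0, 0, 0],
    [0, 0, 0],
    [0, 0, 0],
    [0, 0, 0],
    [0, 0, 0],
    [0, 0, 0],
    [0, 0, 0],
    [0, 0, 0]
  ],
  "gripper": [0.68, 0.65, 0.62, 0.58, 0.54, 0.48, 0.4, 0.36]
}}

```text
clock: 21.08
ee_pos: [0.5576, -0.1805, 0.0551]
eef_rot: [-0.0, 1.0, 0.0, -0.0]
force: [1.0, 0.1, -0.1]
width: 0.64
finger_force: 0.0
```

{"name": "step_arm", "arguments": {
  "offset": [
    [0, 0, 0],
    [0, 0, -0.5],
    [0, 0, -1],
    [0, 0, -2],
    [0, 0, -3],
    [0, 0, -4],
    [0, 0, -4],
    [4, 4, 0],
    [5, 5, 0],
    [5, 5, 0],
    [5, 5, 0],
    [0, 0, 0],
    [0, 0, 0]
  ],
  "dr": [
    [0, 0, 0],
    [0, 0, 0],
    [0, 0, 0],
    [0, 0, 0],
    [0, 0, 0],
    [0, 0, 0],
    [0, 0, 0],
    [0, 0, 0],
    [0, 0, 0],
    [0, 0, 0],
    [0, 0, 0],
    [0, 0, 0],
    [0, 0, 0]
  ],
  "gripper": [0.36, 0.36, 0.36, 0.36, 0.36, 0.36, 0.36, 0.36, 0.36, 0.36, 0.36, 0.36, 0.36]
}}

```text
clock: 22.7
ee_pos: [0.3863, -0.0085, 0.202]
eef_rot: [-0.0, 1.0, -0.001, 0.002]
force: [1.4, 0.0, 0.7]
width: 0.64
finger_force: 0.0
```

```bash
python3 - <<'E'
from h import *
s=manip.sense(); print(s["clock"],s["ee_pos"],s["force"],s["width"])
p=vision.read_camera("top"); cv2.imwrite("pics/top5.png",cv2.resize(p["pixels"][180:310,350:510,::-1],None,fx=4,fy=4,interpolation=cv2.INTER_CUBIC))
for t in("cover","mat","tab_a"):
    for r in finder.regions_of(p,t)[:3]:
        w,_=world(p,r["pixels"]); k=w[w[:,2]<.03]; k=k if len(k)>20 else w
        print(t,round(r["confidence"],2),cv2.minEnclosingCircle(k[:,:2].astype(np.float32)),np.percentile(w,[2,50,98],axis=0).round(3).tolist())
E
```

```text
22.7 [ 0.3863009  -0.00854467  0.20202686] [1.39161183 0.04666354 0.6570751 ] 0.6397605142528796
cover 0.66 ((0.5572043061256409, -0.17991769313812256), 0.0540190190076828) [[0.514, -0.222, 0.012], [0.556, -0.178, 0.019], [0.6, -0.136, 0.062]]
mat 0.98 ((0.3264620900154114, -0.2135172188282013), 0.10338898748159409) [[0.237, -0.303, 0.009], [0.328, -0.215, 0.013], [0.419, -0.132, 0.016]]
mat 0.6 ((0.5576854944229126, -0.1792811006307602), 0.07175501435995102) [[0.493, -0.243, 0.002], [0.555, -0.174, 0.009], [0.623, -0.113, 0.012]]
mat 0.6 ((0.4896351993083954, -0.32742545008659363), 0.04915253445506096) [[0.446, -0.368, 0.003], [0.489, -0.326, 0.006], [0.532, -0.283, 0.009]]
tab_a 0.71 ((0.5537435412406921, -0.21483296155929565), 0.018878325819969177) [[0.547, -0.231, 0.024], [0.558, -0.2, 0.032], [0.567, -0.196, 0.064]]
tab_a 0.62 ((0.5565612316131592, -0.14452533423900604), 0.017073696479201317) [[0.546, -0.164, 0.024], [0.556, -0.158, 0.028], [0.566, -0.129, 0.064]]
```

View pics/top5.png

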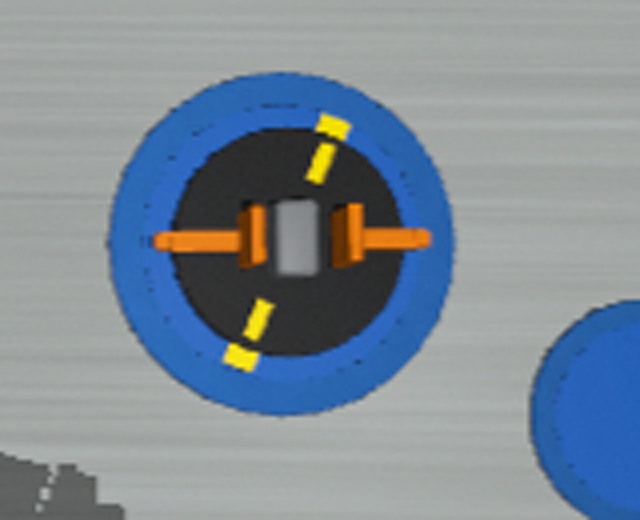

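The cover stands flat on the mat: its centre at (290,240) is within about 1 mm of the mat's. Both tabs are sprung out and the arm is clear, so I'm handing in.

```bash
python3 -c "
from plant import ticket
print(ticket.finish_job())"
```

```text
the job is handed in; nothing more can be done
None
```

The cover came off the chuck through the ring gaps (about 1.09 rad counter-clockwise) and stands upright within about 1 mm of the centre of the middle-sized blue mat, tabs released and the arm clear; I handed the job in at about 23 s, and no verdict came back.

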